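Stow the bench scraper in its slotted holder and lock it in

ROBOT

A 6-joint arm with a two-finger parallel gripper is mounted at the origin on the work surface. World frame = base frame: x ahead of the robot, y to its left, z up, the work surface at z = 0. Lengths are in m, angles in rad, forces in N, time in s.
With the tool pointing down it reaches from about 0.275 to 0.85 m from the base axis. Payload 19 kg.
Tool frame: the origin (TCP) lies at the very end of the fingers, on their centre line; the grasp point (between the pads) lies hold_point_z behind it (hold_point_z is the distance from the TCP to the grasp point, in m); x points along the fingers, y is the direction in which the jaws open and shut, and the axes are right-handed (so a half turn about x gives the same grasp; the last joint's range is limited). The gripper opens to 85 mm and grips with 20 to 120 N. Pads are 22 mm wide; open, the fingers measure 114 mm over their backs; the gripper's body (76 mm by 85 mm) begins 54 mm behind the grasp point. The pads swing forward as they close: fully open they stand 13 mm farther back than shut.
Start: joints at [1.054, 0.15, 1.437, -0, 1.554, -0.134], TCP at [0.215, 0.533, 0.231] pointing down, gripper open.
Joint ranges: [-2.8, 2.8], [-0.68, 2.1], [0.12, 2.68], [-1.39, 4.53], [0.16, 2.79], [-2.81, 2.81]. Speed limits (rad/s): [1.89, 1.89, 2.22, 3.01, 3.01, 3.01].

INTERFACE

Orientations are given as a rotation vector (axis times angle).
In Python, from cell import state, capture, camera_params, finish_job, look_for, regions_of, landmark_of, hold_point_z gives the robot as it stands. The module is installed in compiled form; this text tells all that it offers.
- The arm moves only by the tool move_arm, never from a script. Its argument "commands" is one flat list of numbers, 5 for each row, row after row: the shift along the tool's x, y, z in mm, then the turn about the tool's x in rad, then the opening, from 0 (shut) to 1 (fully open). A call has exactly 10 rows; each row shifts and turns the pose as measured when the row begins, along the tool's axes as they then stand; what a row does not reach is not made up. A row lasts 1/8 s, in which the tool goes at most 62.5 mm and 10.7 degrees, less where a joint would pass 70% of its speed; a pose out of reach is approached as far as the arm can. A call with a gripper value outside its range is refused whole. The fingers move at their own pace and stop on an object; "grip_force" is the grip in N (left out, the last holds). Time passes only in rows, so rows that do not move let the fingers close, or fill a call up. It gives the time, the measured TCP pose, the force and the opening at its end, in the units of the state.
- state(): the state, without advancing time (a new reading comes with each control period).
- capture(name): name is "scene" or "top" or "wrist"; returns (picture, depth): 480x640x3 uint8, red, green, blue; 480x640 float32, m along the optical axis (not along the pixel's ray), 0 where there is no reading.
- camera_params(name): a dict with "mtx" (3x3 intrinsics, pixels), "world_from_camera" (4x4, takes a point from camera to world coordinates). Camera axes: x right, y up, looking along -z (the intrinsics and any distortion apply to the point x, -y, -z); pixel columns grow to the right and rows downward; lengths in m; the calibration is good to about 2 mm. A picture is of the moment at which its call begins: read the wrist's pose just before it. camera_params takes no time and is no camera call; for the wrist camera it gives the pose at the moment of the call.
- finish_job(): hands the job in, once; it reports no verdict.
Trained networks look in the newest picture that a camera, given by its name, has taken for a name from the list of things; names that differ only in an ending like _2 or _b are one class to them, and where a whole thing is asked for, a point or a joint stands for the part that bears it (a point fixed in the world has none). Each returns a list of dicts, best first, with "conf" (0 to 1); they miss things now and then, are a little off and sometimes report something else, mostly with a low value. They report only what shows in the picture. A call takes as long as a camera call. They do not tell look-alikes from the thing itself.
- look_for(camera, label): "extent" ([centre column, centre row, width, height] in pixels, round what is visible of it).
- regions_of(camera, label): "region" (480x640 bool, what is visible of it) and "extent" ([centre column, centre row, width, height] in pixels, round what is visible of it).
- landmark_of(camera, label): "at" ([column, row] in pixels: a listed point, or the origin of a listed thing).
The state is a dict: "time": time; "qpos": joint angles; "joint_velocities": joint speeds; "tau": joint torques, N m; "ee_pos": TCP position; "ee_rot": TCP orientation; "wrist_force": force on the tool from outside, world axes, zero at the start; "moment": the same for the moment, N m; "finger_gap": finger opening in m.
Only numpy, scipy, OpenCV 4.12 (cv2) and the standard library are available. Lean on these libraries where they do the work, as an engineer would, in place of code of your own. Each camera call takes 0.05 s, during which the arm holds its last target.

TASK

Take the wooden-handled bench scraper from the blue drip rest it leans on, and ease it gently, blade down, all the way into the slot of the wooden holder until the handle sits on the block. Then slide the red-knobbed keeper fully across so that its steel tongue locks the blade in. Do not drop the scraper into the holder or ram it home, and leave the glass bowls, spatula and thermometer case where they are.

Things in the scene. Friction and masses are not known exactly. Their poses are not given: they have to be found in the camera images.
- scraper: Loose bench scraper, 0.32 kg: steel blade 3 (x) by 130 (y) by 83 tall (z) under a light wood handle 28 (x) by 90 (y), z from 84 to 120. Origin: middle of the blade's lower edge, z up through the handle; same either way round. At first it leans 35 degrees on the drip rest, handle towards the robot. Grip the handle's upper half across its 28 mm: its underside must sit on the holder.
- scraper_seat (a point): point on the scraper at the middle of the handle's flat underside, z = 84 in the scraper's frame
- rest: fixed blue plastic drip rest: base plate 130 (x) by 180 (y) by 8, a lip 18 high that stops the blade's lower edge (at x = +30 in its frame), and two slanted struts 84 apart under the blade, reaching about 60 high. Origin: middle of the base's underside, z up. The handle stands free above the struts.
- holder: fixed wooden block 70 (x) by 250 (y) by 100 high. Origin: centre of its underside, z up, y along the slot and the keeper's track. The slot is 9 wide (x), 144 long (y) and 94 deep, its long sides flaring to 18 over the top 12 mm; it is centred at y = -40.
- slot_mouth (a point): centre of the slot's mouth, level with the top of the block (100 above the shelf); axes as the holder. When the scraper is home its seat point is here.
- keeper (a joint): sliding keeper on top of the block beside the slot: metres slid along the holder's -y, 0 = open, 0.04 = fully across, over the scraper's blade shoulder next to the handle. Slides stiffly with about 1.5 N. Its tongue passes 2 mm above the block, so only when the blade is home.
- keeper_knob (a point): centre of the upper part of the keeper's red knob, moving with it (128 above the shelf; the knob is 16 (x) by 22 (y), from 106 to 140 above the shelf); 103 to 143 from the slot mouth along the holder's +y depending on the keeper
- bowl_near: loose clear glass pinch bowl, 72 across, 34 high, leave alone; origin: centre of its underside
- bowl_far: loose green glass pinch bowl, 72 across, 34 high, leave alone; origin: centre of its underside
- spatula: loose bamboo spatula, 300 long along its x, lying to the right, leave alone
- case: loose orange thermometer case, 52 by 170 by 28, shut, leave alone; origin: near the centre of its underside
Things that resemble listed ones, but are neither listed nor needed, are in the scene too. What is shaped like the scraper but orange, pink or yellow is not meant.

How it is judged:
By the outcome, as a careful person would: the job done as asked, in the order asked, and still so for the second after the job is handed in, with the robot touching nothing.
It also fails if it takes over 58 s, if anything falls off the work surface, if the arm or the gripper's body presses on something with over 40 N, if the wrist force passes 120 N, or if a joint passes its speed limit or range.

## Working session

There is one attempt and no reset: what is moved stays moved. The work goes in short steps, Python scripts to look and compute and a tool call to move; the robot and the scene stay as the last step left them, time stands still between calls to the robot, and variables do not carry over. Pictures are saved under pics/ and viewed, and the job is handed in when it is done.

Besides the shell and the picture viewer there is one more tool, called after "Emit:" by a JSON object that holds its "op" and its "data", one argument or row to a line. move_arm: Moves the arm, as the interface text tells. Its arguments: {"type":"object","properties":{"commands":{"type":"array","items":{"type":"number"}},"grip_force":{"type":"number"}},"required":["commands"]}

```bash
mkdir -p pics; ls
python3 - <<'E'
from cell import *
import cv2
s=state()
print(s, hold_point_z if not callable(hold_point_z) else hold_point_z())
for n in ["scene","top"]:
    p,d=capture(n); cv2.imwrite(f"pics/{n}0.png",p[:,:,::-1])
    c=camera_params(n); print(n,c)
    for l in ["scraper","rest","holder","keeper","keeper_knob"]:
        print(l,[(round(r['conf'],2),[int(v) for v in r['extent']]) for r in look_for(n,l)])
E
```

```text
pics
{'time': 0.0, 'qpos': array([ 1.05400853e+00,  1.50946312e-01,  1.43801740e+00,  2.49941211e-05,
        1.55378478e+00, -1.34016954e-01]), 'joint_velocities': array([ 0.00035174, -0.00052907, -0.00102425,  0.00061775, -0.00340546,
       -0.0008136 ]), 'tau': array([-3.81737103e-03, -7.13053393e+01, -5.70857334e+01, -6.83740000e-04,
        9.09141207e-03, -8.90966294e-05]), 'ee_pos': array([0.21465856, 0.53317116, 0.23070485]), 'ee_rot': array([ 0.29945367,  1.55025027, -0.30117009]), 'wrist_force': array([-0.2445463 ,  0.12801096, -0.10582604]), 'moment': array([ 0.0054005 , -0.05356616, -0.01169453]), 'finger_gap': 0.08523581253274919} 0.0187
scene {'mtx': array([[565.62612192,   0.        , 322.59319938],
       [  0.        , 565.62612192, 237.19240558],
       [  0.        ,   0.        ,   1.        ]]), 'world_from_camera': array([[-0.36068546, -0.7786466 ,  0.51343498,  1.1709791 ],
       [ 0.93268514, -0.29987202,  0.20043753,  0.30810241],
       [-0.00210522,  0.55116808,  0.83439159,  1.29434219],
       [ 0.        ,  0.        ,  0.        ,  1.        ]])}
scra
[... 319 characters left out ...]
0297,   0.        , 329.50159164],
       [  0.        , 576.10380297, 231.54148589],
       [  0.        ,   0.        ,   1.        ]]), 'world_from_camera': array([[-0.00568403,  0.99348525, -0.11381895,  0.25692453],
       [-0.99968527, -0.00842661, -0.0236294 , -0.01451362],
       [-0.02443457,  0.11364882,  0.99322047,  1.73956423],
       [ 0.        ,  0.        ,  0.        ,  1.        ]])}
scraper [(0.94, [401, 261, 47, 41]), (0.74, [273, 133, 46, 46]), (0.67, [464, 319, 49, 52]), (0.57, [394, 190, 44, 21])]
rest [(0.7, [391, 191, 65, 44])]
holder [(0.75, [275, 190, 94, 41]), (0.56, [396, 191, 43, 23])]
keeper [(0.79, [244, 181, 22, 15])]
keeper_knob [(0.75, [245, 183, 23, 11])]
```

View pics/scene0.png

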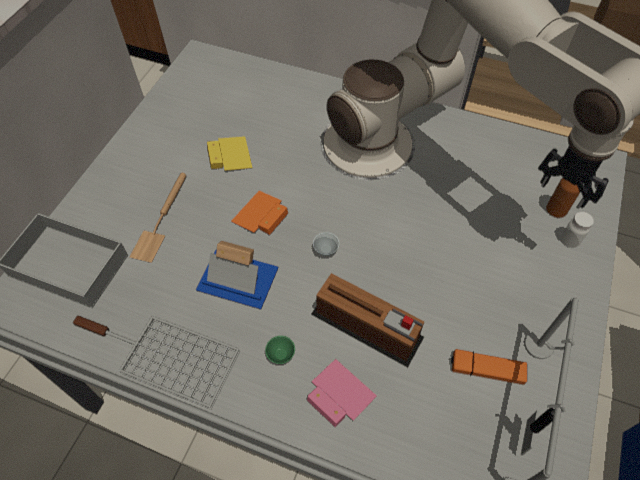

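View pics/top0.png

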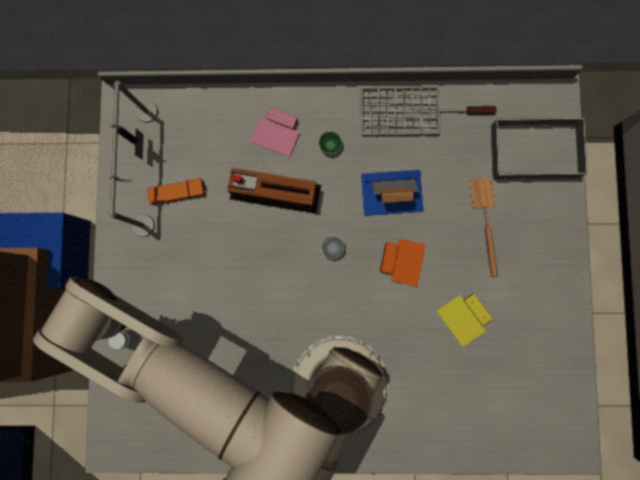

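Run:
```python
import cv2
a=cv2.imread('pics/top0.png')[140:250,220:440]; cv2.imwrite('pics/topc.png',cv2.resize(a,None,fx=3.6,fy=3.6,interpolation=cv2.INTER_CUBIC))
a=cv2.imread('pics/scene0.png')[230:380,180:440]; cv2.imwrite('pics/scenec.png',cv2.resize(a,None,fx=3,fy=3,interpolation=cv2.INTER_CUBIC))
```

```text
(no output)
```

View pics/topc.png

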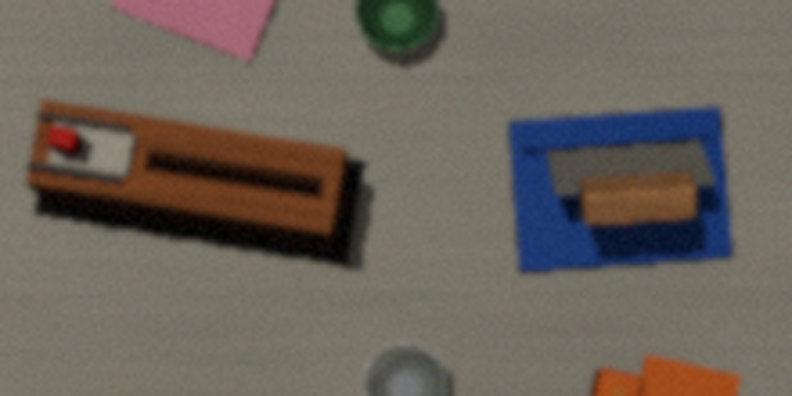

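View pics/scenec.png

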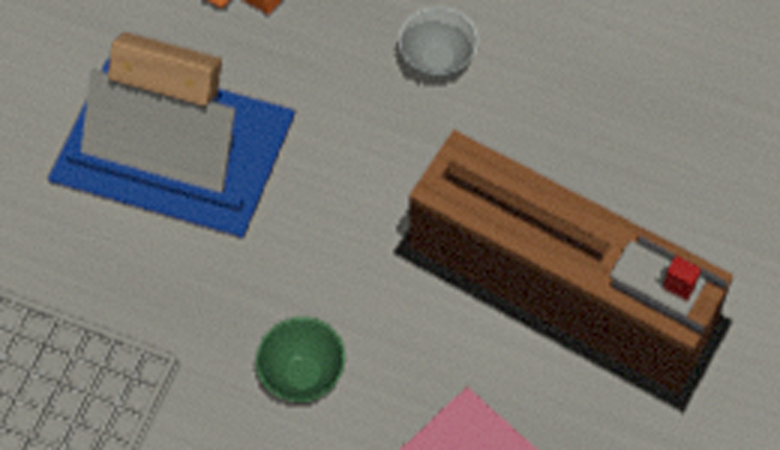

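The scraper candidates in the scene view are at (236,267) on the blue rest with a light wood handle, (261,212) orange, (340,391) pink and (228,152) yellow. The one on the blue rest, at (395,190) in the top view, fits, and both enlarged crops confirm it. The holder is at (368,319) in the scene view and its red knob is at the +y end.

Next I'll measure the poses from depth.

```bash
cat > h.py <<'E'
import numpy as np, cv2
from cell import *
from scipy.spatial.transform import Rotation as R
def cloud(d,c):
    v,u=np.mgrid[0:480,0:640]; K=c['mtx']; 
    P=np.stack([(u-K[0,2])/K[0,0]*d,-(v-K[1,2])/K[1,1]*d,-d],-1)
    T=c['world_from_camera']; W=P@T[:3,:3].T+T[:3,3]; W[d<=0]=np.nan; return W
def rect(xy):
    (c,s,a)=cv2.minAreaRect((xy*1000).astype(np.float32)); return np.round(c,1),np.round(s,1),round(a,2)
E
python3 - <<'E'
from h import *
s=state();print(np.round(R.from_rotvec(s['ee_rot']).as_matrix(),3))
for n in ["scene","top"]:
    p,d=capture(n); W=cloud(d,camera_params(n)); np.savez(f"{n}.npz",p=p,d=d,W=W)
    for l in ["scraper_seat","slot_mouth","keeper_knob","rest","holder","scraper"]:
        print(n,l,[(round(r['conf'],2),np.round(r['at'],1)) for r in landmark_of(n,l)][:4])
    hsv=cv2.cvtColor(p,cv2.COLOR_RGB2HSV)
    X,Y,Z=W[...,0],W[...,1],W[...,2]
    e=dict(scene=[368,319,130,120],top=[275,190,110,60])[n]
    box=np.zeros((480,640),bool); box[e[1]-e[3]//2:e[1]+e[3]//2,e[0]-e[2]//2:e[0]+e[2]//2]=1
    m=box&(Z>.09)&(Z<.112); print(' holder top',m.sum(),np.nanmedian(Z[m]),rect(W[m][:,:2]))
    red=box&(hsv[...,1]>180)&((hsv[...,0]<6)|(hsv[...,0]>174))&(Z>.12); print(' knob',red.sum(),np.round(W[red].mean(0),4), np.round(W[red].min(0),3),np.round(W[red].max(0),3))
    e=dict(scene=[236,275,100,90],top=[394,191,80,60])[n]
    box[:]=0; box[e[1]-e[3]//2:e[1]+e[3]//2,e[0]-e[2]//2:e[0]+e[2]//2]=1
    bl=box&(hsv[...,0]>105)&(hsv[...,0]<125)&(hsv[...,1]>150)&(Z<.02)&(Z>0); print(' rest',bl.sum(),np.nanmedian(Z[bl]),rect(W[bl][:,:2]))
    wd=box&(hsv[...,0]<22)&(hsv[...,1]>70)&(Z>.05); print(' handle',wd.sum(),np.round(np.nanmin(W[wd],0),3),np.round(np.nanmax(W[wd],0),3),rect(W[wd][:,:2]))
    gr=box&(hsv[...,1]<60)&(Z>.03)&(Z<.11)
    Q=W[gr]; c=np.median(Q,0); u,sv,vt=np.linalg.svd(Q-c,full_matrices=False); print(' blade',gr.sum(),c,vt[2],sv, Q.min(0),Q.max(0))
E
```

```text
[[-0.     0.374  0.928]
 [-0.     0.928 -0.374]
 [-1.    -0.    -0.   ]]
scene scraper_seat [(0.82, array([222.7, 150.9])), (0.69, array([233.5, 262.6])), (0.67, array([267.7, 215.9])), (0.6, array([329.5, 401.9]))]
scene slot_mouth [(0.77, array([352.5, 302.8]))]
scene keeper_knob [(0.96, array([404. , 319.6]))]
scene rest [(0.68, array([237.1, 282. ]))]
scene holder [(0.98, array([363.8, 321.7]))]
scene scraper [(0.95, array([353.5, 372.8])), (0.9, array([249. , 153.6])), (0.81, array([247.2, 203.8])), (0.75, array([231.3, 285.9]))]
 holder top 2768 0.10105507095672406 (array([582.4, 193.7]), array([251.3,  75.2]), 80.08)
 knob 88 [0.6016 0.2874 0.1373] [0.589 0.277 0.12 ] [0.609 0.297 0.148]
 rest 1287 0.00942546031802971 (array([ 578.2, -163. ]), array([130. , 181.3]), 3.82)
 handle 600 [ 0.532 -0.214  0.079] [ 0.577 -0.123  0.121] (array([ 555.2, -168.2]), array([43.6, 91.1]), 3.07)
 blade 997 [ 0.58377951 -0.16616809  0.05309836] [-0.81250801 -0.05096599 -0.58071784] [1.21522426 0.53649377 0.08647663] [ 0.54146326 -0.2340921   0.03007125] [ 0.60832748 -0.10123918  0.09829694]
t
[... 344 characters left out ...]
]))]
top scraper [(0.97, array([452. , 327.4])), (0.96, array([393.8, 181.6])), (0.82, array([420.6, 265.3])), (0.62, array([269.8, 148.4]))]
 holder top 1808 0.10014735004710429 (array([580.7, 193.7]), array([251.9,  72.7]), 80.15)
 knob 40 [0.5943 0.2855 0.139 ] [0.587 0.275 0.126] [0.605 0.297 0.15 ]
 rest 1271 0.008275187285329055 (array([ 574.3, -163.9]), array([126.7, 174.9]), 3.41)
 handle 425 [ 0.529 -0.216  0.05 ] [ 0.582 -0.125  0.122] (array([ 555.3, -171. ]), array([48.9, 91.9]), 3.07)
 blade 232 [ 0.58550076 -0.16379196  0.04759135] [-0.7766985  -0.05134797 -0.6277761 ] [0.64365327 0.26749836 0.04327112] [ 0.52822555 -0.23291761  0.03069699] [ 0.60398643 -0.1041956   0.10473566]
```

```bash
cat >> h.py <<'E'
def pose():
    s=state(); M=R.from_rotvec(s['ee_rot']).as_matrix(); a=np.arctan2(M[1,1],M[0,1]); return s['ee_pos']*1000,a,M,s
def plan(wps,start=None):
    """wps: list of (x,y,z mm, yaw deg, n rows)"""
    if start is None: p,a,M,s=pose()
    else: p,a=start
    p=np.array(p,float)
    for (x,y,z,yd,n) in wps:
        t=np.array([x,y,z],float); p0=p.copy(); at=np.radians(yd); a0=a
        for i in range(n):
            q=p0+(t-p0)*(i+1)/n; an=a0+(at-a0)*(i+1)/n
            d=q-p; c,s_=np.cos(a),np.sin(a)
            print([round(-d[2],1),round(d[0]*c+d[1]*s_,1),round(d[0]*s_-d[1]*c,1),round(a-an,4)])
            p=q;a=an
def st():
    p,a,M,s=pose(); print('t',round(s['time'],2),'p',np.round(p,1),'yaw',round(np.degrees(a),2),'down',np.round(M[:,0],4),'F',np.round(s['wrist_force'],1),'M',np.round(s['moment'],2),'gap',round(s['finger_gap']*1000,1),'q',np.round(s['qpos'],2))
E
python3 -c "
from h import *
plan([(240,500,290,60,1),(550,-167,290,3.6,13)])"
```

```text
[np.float64(-58.7), np.float64(-21.5), np.float64(35.9), np.float64(0.1408)]
[np.float64(-0.0), np.float64(-32.5), np.float64(46.3), np.float64(0.0757)]
[np.float64(-0.0), np.float64(-28.9), np.float64(48.6), np.float64(0.0757)]
[np.float64(-0.0), np.float64(-25.2), np.float64(50.7), np.float64(0.0757)]
[np.float64(-0.0), np.float64(-21.2), np.float64(52.4), np.float64(0.0757)]
[np.float64(-0.0), np.float64(-17.2), np.float64(53.9), np.float64(0.0757)]
[np.float64(-0.0), np.float64(-13.1), np.float64(55.0), np.float64(0.0757)]
[np.float64(-0.0), np.float64(-8.9), np.float64(55.9), np.float64(0.0757)]
[np.float64(-0.0), np.float64(-4.6), np.float64(56.4), np.float64(0.0757)]
[np.float64(-0.0), np.float64(-0.4), np.float64(56.6), np.float64(0.0757)]
[np.float64(-0.0), np.float64(3.9), np.float64(56.4), np.float64(0.0757)]
[np.float64(-0.0), np.float64(8.2), np.float64(56.0), np.float64(0.0757)]
[np.float64(-0.0), np.float64(12.4), np.float64(55.2), np.float64(0.0757)]
[np.float64(-0.0), np.float64(16.5), np.float64(54.1), np.float64(0.0757)]
```

Emit:
{"op": "move_arm", "data": {
  "commands": [-59,-21,36,0.14,1,0,-32,46,0.076,1,0,-29,49,0.076,1,0,-25,51,0.076,1,0,-21,52,0.076,1,0,-17,54,0.076,1,0,-13,55,0.076,1,0,-9,56,0.076,1,0,-5,56,0.076,1,0,0,57,0.076,1],
  "grip_force": 30
}}

```text
time: 2.55
ee_pos: [0.4509, 0.0285, 0.2851]
ee_rot: [0.954, 1.349, -0.95]
wrist_force: [1.3, 1.1, 0.4]
finger_gap: 0.0855
```

```bash
python3 -c "
from h import *
st();plan([(550,-167,290,3.6,6)])"
```

```text
t 2.55 p [450.9  28.5 285.1] yaw 19.7 down [ 4.6e-03 -1.0e-04 -1.0e+00] F [1.3 1.1 0.4] M [ 0.09 -0.09 -0.05] gap 85.5 q [-0.11 -0.13  1.61  0.    1.65 -0.45]
[np.float64(-0.8), np.float64(4.6), np.float64(36.2), np.float64(0.0468)]
[np.float64(-0.8), np.float64(6.3), np.float64(36.0), np.float64(0.0468)]
[np.float64(-0.8), np.float64(7.9), np.float64(35.7), np.float64(0.0468)]
[np.float64(-0.8), np.float64(9.6), np.float64(35.2), np.float64(0.0468)]
[np.float64(-0.8), np.float64(11.2), np.float64(34.8), np.float64(0.0468)]
[np.float64(-0.8), np.float64(12.9), np.float64(34.2), np.float64(0.0468)]
```

Emit:
{"op": "move_arm", "data": {
  "commands": [-1,4.6,36.5,0.047,1,-1,6.3,36,0.047,1,-1,8,36,0.047,1,-1,10,35,0.047,1,-1,11,35,0.047,1,-1,13,34,0.047,1,0,0,0,0,1,0,0,0,0,1,0,0,0,0,1,0,0,0,0,1]
}}

```text
time: 3.8
ee_pos: [0.5517, -0.1776, 0.2916]
ee_rot: [1.176, 1.227, -1.171]
wrist_force: [-0.7, -0.6, -0.0]
finger_gap: 0.0854
```

```bash
python3 -c "
from h import *
st()
c=camera_params('wrist'); p,d=capture('wrist'); cv2.imwrite('pics/w1.png',p[:,:,::-1]); np.savez('w1.npz',p=p,d=d,W=cloud(d,c)); print(c)
print(landmark_of('wrist','scraper_seat'),landmark_of('wrist','scraper'))
"
```

```text
t 3.8 p [ 551.7 -177.6  291.6] yaw 2.72 down [ 0.005  0.    -1.   ] F [-0.7 -0.6 -0. ] M [ 0.04  0.04 -0.02] gap 85.4 q [-0.45  0.14  1.32  0.    1.67 -0.49]
{'mtx': array([[335.18895048,   0.        , 320.00273948],
       [  0.        , 335.18895048, 242.94617116],
       [  0.        ,   0.        ,   1.        ]]), 'world_from_camera': array([[ 0.99886507, -0.04441707, -0.01719571,  0.54818918],
       [ 0.04742551,  0.96088364,  0.27286161, -0.10724768],
       [ 0.00440336, -0.27336744,  0.96189961,  0.4349344 ],
       [ 0.        ,  0.        ,  0.        ,  1.        ]])}
[{'at': [330.4, 207.5], 'conf': 0.77}, {'at': [71.8, 344.0], 'conf': 0.63}, {'at': [171.0, 190.6], 'conf': 0.59}] [{'at': [364.4, 195.5], 'conf': 0.9}, {'at': [37.8, 292.1], 'conf': 0.81}, {'at': [173.3, 247.5], 'conf': 0.71}]
```

View pics/w1.png

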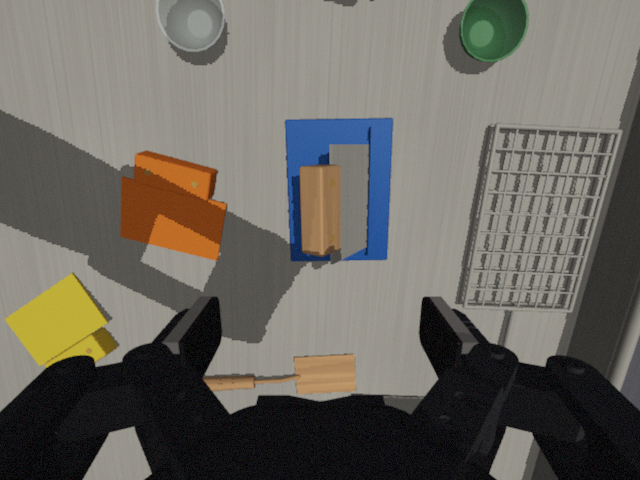

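The wrist view shows the scraper at about (335,205): handle at (320,210), blade lower edge against the blue lip at column 370.

```bash
python3 -c "
from h import *
f=np.load('w1.npz'); p,W=f['p'],f['W']; hsv=cv2.cvtColor(p,cv2.COLOR_RGB2HSV)
box=np.zeros((480,640),bool); box[110:270,280:400]=1
Z=W[...,2]
wd=box&(hsv[...,0]<22)&(hsv[...,1]>70)&(Z>.05); Q=W[wd]; print('handle',len(Q),Q.min(0),Q.max(0),rect(Q[:,:2]))
gr=box&(hsv[...,1]<60)&(Z>.015)&(Z<.09); Q=W[gr]; print('blade',len(Q),np.percentile(Q,[0.5,99.5],axis=0),rect(Q[:,:2])); c=Q.mean(0); print(c,np.linalg.svd(Q-c,full_matrices=False)[2][2])
bl=box&(hsv[...,0]>105)&(hsv[...,0]<125)&(hsv[...,1]>120); 
for a,b in((0,.012),(.012,.03)):
  Q=W[bl&(Z>a)&(Z<b)];print(len(Q),rect(Q[:,:2]),np.median(Q,0))
"
```

```text
handle 3468 [ 0.53104201 -0.21896506  0.0701472 ] [ 0.5759102  -0.12288525  0.11536183] (array([ 553.5, -171.5]), array([40.6, 96.7]), 3.64)
blade 3110 [[ 0.56028344 -0.230491    0.01547149]
 [ 0.612623   -0.10256126  0.08083442]] (array([ 582.9, -167. ]), array([ 57.6, 129.2]), 4.66)
[ 0.58906613 -0.16160746  0.04457761] [-0.80990309 -0.05237091 -0.58422108]
6287 (array([ 575.9, -163.1]), array([129.6, 181.1]), 3.57) [ 0.56272093 -0.11634942  0.00853936]
941 (array([ 592.4, -160.9]), array([ 58.8, 159.6]), 3.75) [ 0.61679197 -0.15079117  0.01846964]
```

Emit:
{"op": "move_arm", "data": {
  "commands": [30,0,-4,-0.015,1,35,0,-4,0,1,35,0,0,0,1,35,0,0,0,1,25,0,0,0,1,10,0,0,0,1,0,0,0,0,1,0,0,0,0,1,0,0,0,0,1,0,0,0,0,1]
}}

```text
time: 5.2
ee_pos: [0.5537, -0.1692, 0.1212]
ee_rot: [1.165, 1.228, -1.155]
wrist_force: [0.6, -0.2, 0.6]
finger_gap: 0.0851
```

```bash
python3 -c "
from h import *
st()
p,d=capture('wrist'); cv2.imwrite('pics/w2.png',p[:,:,::-1])
"
```

```text
t 5.2 p [ 553.7 -169.2  121.2] yaw 3.69 down [ 0.0116 -0.0031 -0.9999] F [ 0.6 -0.2  0.6] M [ 0.02  0.03 -0.01] gap 85.1 q [-0.43  0.21  1.59  0.    1.33 -0.5 ]
```

View pics/w2.png

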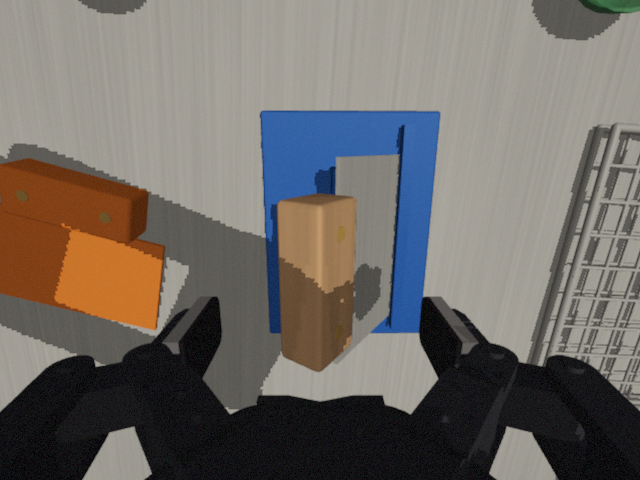

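The handle sits between the open fingers at about (318,280). I'll lower and narrow the jaws.

Emit:
{"op": "move_arm", "data": {
  "commands": [12,-1,0,0,1,12,-1,0,0,1,10,0,0,0,0.9,5,0,0,0,0.8,0,0,0,0,0.7,0,0,0,0,0.62,0,0,0,0,0.62,0,0,0,0,0.62,0,0,0,0,0.62,0,0,0,0,0.62]
}}

```text
time: 6.5
ee_pos: [0.5521, -0.1695, 0.0796]
ee_rot: [1.165, 1.228, -1.155]
wrist_force: [-0.9, 0.1, 0.4]
finger_gap: 0.053
```

```bash
python3 -c "
from h import *
st()
p,d=capture('wrist'); cv2.imwrite('pics/w3.png',p[:,:,::-1])
p,d=capture('scene'); cv2.imwrite('pics/s3.png',cv2.resize(p[190:320,160:330,::-1],None,fx=4,fy=4))
"
```

```text
t 6.5 p [ 552.1 -169.5   79.6] yaw 3.69 down [ 0.0118 -0.0031 -0.9999] F [-0.9  0.1  0.4] M [ 0.06  0.03 -0.01] gap 53.0 q [-0.43  0.24  1.64  0.    1.24 -0.5 ]
```

View pics/w3.png

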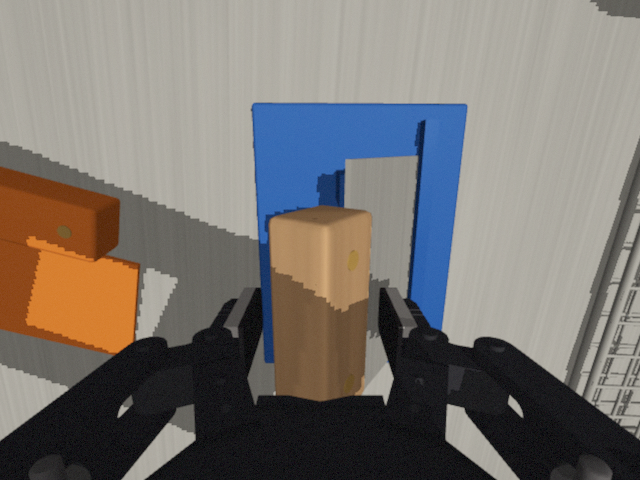

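View pics/s3.png

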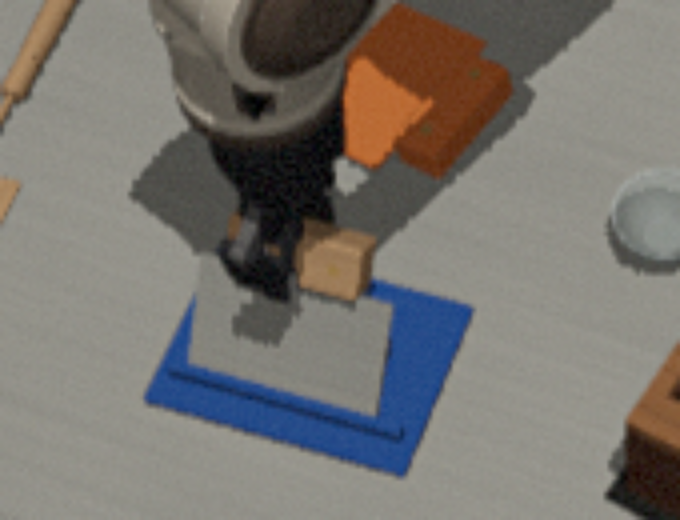

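Emit:
{"op": "move_arm", "data": {
  "commands": [-2,6,0,0,0.62,-2,7,0,0,0.6,-2,7,0,0,0.58,-2,7,0,0,0.56,-3,7,0,0,0.54,-3,7,0,0,0.52,-3,7,0,0,0.5,-2,5,0,0,0.48,0,0,0,0,0.48,0,0,0,0,0.48]
}}

```text
time: 7.85
ee_pos: [0.6089, -0.1657, 0.1005]
ee_rot: [1.164, 1.228, -1.155]
wrist_force: [-1.0, -0.1, -0.4]
finger_gap: 0.0411
```

```bash
python3 -c "
from h import *
st()
p,d=capture('wrist'); cv2.imwrite('pics/w4.png',p[:,:,::-1])
p,d=capture('scene'); cv2.imwrite('pics/s4.png',cv2.resize(p[190:320,160:330,::-1],None,fx=4,fy=4))
"
```

```text
t 7.85 p [ 608.9 -165.7  100.5] yaw 3.71 down [ 0.0118 -0.0031 -0.9999] F [-1.  -0.1 -0.4] M [-0.06  0.06  0.  ] gap 41.1 q [-0.39  0.33  1.49  0.    1.31 -0.45]
```

View pics/w4.png

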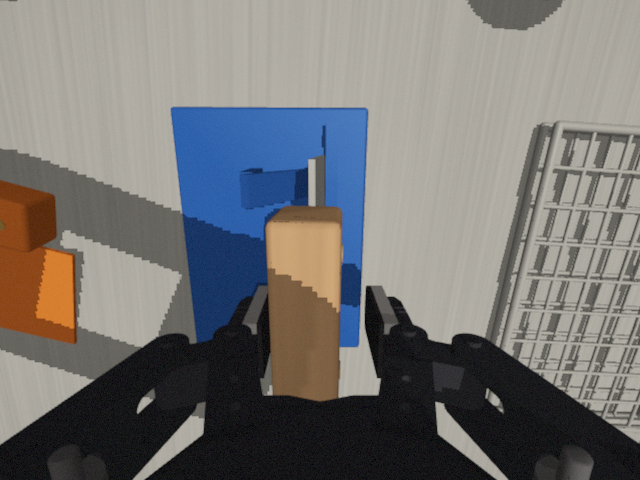

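View pics/s4.png

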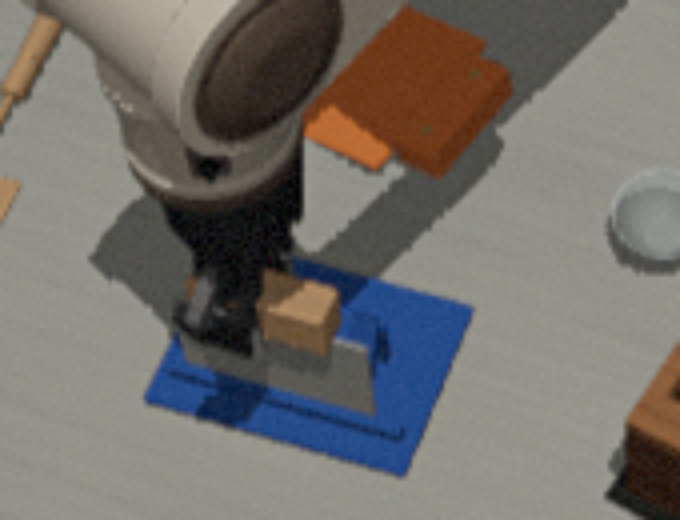

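The scraper now stands almost upright between the pads, handle at (305,300) in the wrist view. Closing on it.

Emit:
{"op": "move_arm", "data": {
  "commands": [0,0,0,0,0.4,0,0,0,0,0.35,0,0,0,0,0.3,0,0,0,0,0.2,0,0,0,0,0.2,0,0,0,0,0.2,-3,0,0,0,0.2,-8,0,0,0,0.2,-12,0,0,0,0.2,-12,0,0,0,0.2],
  "grip_force": 60
}}

```text
time: 9.2
ee_pos: [0.6075, -0.1654, 0.1365]
ee_rot: [1.164, 1.23, -1.156]
wrist_force: [0.2, -0.3, -2.7]
finger_gap: 0.0272
```

```bash
python3 -c "
from h import *
st()
p,d=capture('wrist'); cv2.imwrite('pics/w5.png',p[:,:,::-1])
p,d=capture('scene'); cv2.imwrite('pics/s5.png',cv2.resize(p[190:320,160:330,::-1],None,fx=4,fy=4))
"
```

```text
t 9.2 p [ 607.5 -165.4  136.5] yaw 3.69 down [ 0.0094 -0.0021 -1.    ] F [ 0.2 -0.3 -2.7] M [ 0.03 -0.02  0.01] gap 27.2 q [-0.39  0.3   1.44  0.    1.38 -0.45]
```

View pics/w5.png

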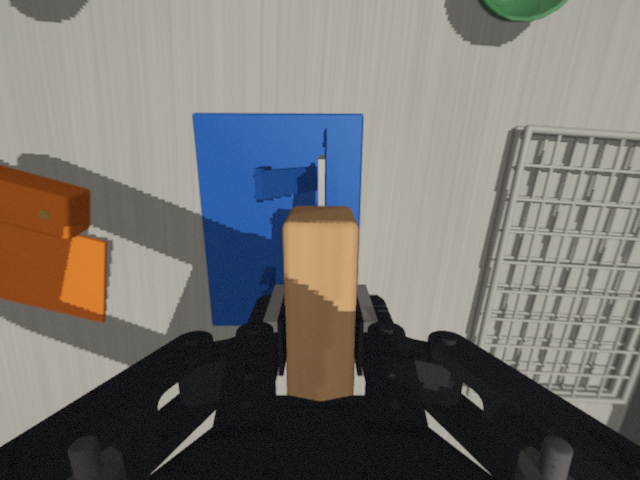

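View pics/s5.png

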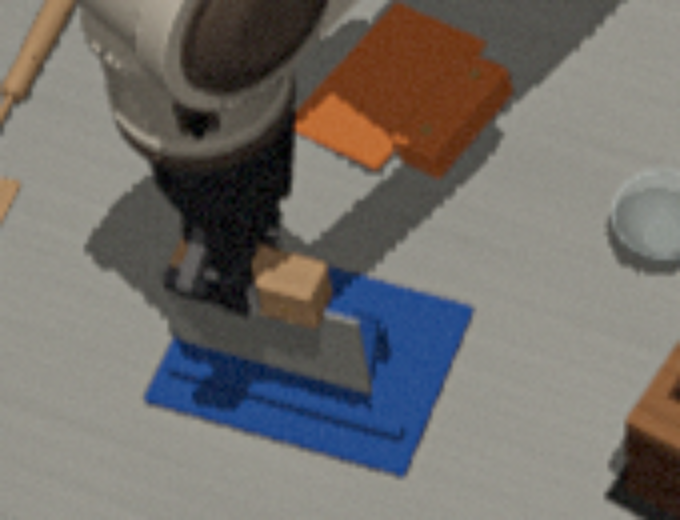

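```bash
python3 -c "
from h import *
plan([(607,-165,265,3.7,4),(574.6,154.3,265,-9.9,8)])"
```

```text
[np.float64(-31.9), np.float64(-0.3), np.float64(-0.2), np.float64(-0.0)]
[np.float64(-31.9), np.float64(-0.3), np.float64(-0.2), np.float64(-0.0)]
[np.float64(-31.9), np.float64(-0.3), np.float64(-0.2), np.float64(-0.0)]
[np.float64(-31.9), np.float64(-0.3), np.float64(-0.2), np.float64(-0.0)]
[np.float64(-0.0), np.float64(-1.5), np.float64(-40.1), np.float64(0.0297)]
[np.float64(-0.0), np.float64(-2.7), np.float64(-40.0), np.float64(0.0297)]
[np.float64(-0.0), np.float64(-3.8), np.float64(-39.9), np.float64(0.0297)]
[np.float64(-0.0), np.float64(-5.0), np.float64(-39.8), np.float64(0.0297)]
[np.float64(-0.0), np.float64(-6.2), np.float64(-39.6), np.float64(0.0297)]
[np.float64(-0.0), np.float64(-7.4), np.float64(-39.4), np.float64(0.0297)]
[np.float64(-0.0), np.float64(-8.5), np.float64(-39.2), np.float64(0.0297)]
[np.float64(-0.0), np.float64(-9.7), np.float64(-38.9), np.float64(0.0297)]
```

Emit:
{"op": "move_arm", "data": {
  "commands": [-30,0,0,0,0.2,-32,0,0,0,0.2,-32,0,0,0,0.2,-30,0,0,0,0.2,-4,-1.5,-30,0.03,0.2,0,-3,-40,0.03,0.2,0,-4,-40,0.03,0.2,0,-5,-40,0.03,0.2,0,-6,-40,0.03,0.2,0,-7,-40,0.03,0.2]
}}

```text
time: 10.55
ee_pos: [0.5827, 0.0695, 0.2678]
ee_rot: [1.305, 1.137, -1.294]
wrist_force: [0.6, 0.4, -3.4]
finger_gap: 0.0272
```

```bash
python3 -c "
from h import *
st();plan([(574.6,154.3,265,-9.9,3)])"
```

```text
t 10.55 p [582.7  69.5 267.8] yaw -7.21 down [ 0.0108 -0.0028 -0.9999] F [ 0.6  0.4 -3.4] M [-0.02  0.01 -0.07] gap 27.2 q [-0.01  0.16  1.35 -0.    1.62  0.11]
[np.float64(0.9), np.float64(-6.2), np.float64(-27.7), np.float64(0.0156)]
[np.float64(0.9), np.float64(-6.7), np.float64(-27.6), np.float64(0.0156)]
[np.float64(0.9), np.float64(-7.1), np.float64(-27.5), np.float64(0.0156)]
```

Emit:
{"op": "move_arm", "data": {
  "commands": [1,-4,-27,0.01,0.2,1,-5,-25,0.01,0.2,0,-5,-18,0.01,0.2,0,-2,-7,0,0.2,0,0,0,0,0.2,0,0,0,0,0.2,0,0,0,0,0.2,0,0,0,0,0.2,0,0,0,0,0.2,0,0,0,0,0.2]
}}

```text
time: 11.8
ee_pos: [0.5766, 0.1509, 0.2653]
ee_rot: [1.326, 1.122, -1.315]
wrist_force: [0.5, 0.1, -4.4]
finger_gap: 0.0268
```

```bash
python3 -c "
from h import *
st()
c=camera_params('wrist'); p,d=capture('wrist'); cv2.imwrite('pics/w6.png',p[:,:,::-1]); np.savez('w6.npz',p=p,d=d,W=cloud(d,c)); print(c['world_from_camera'])
c=camera_params('scene'); p,d=capture('scene'); cv2.imwrite('pics/s6.png',cv2.resize(p[210:380,270:450,::-1],None,fx=4,fy=3.5)); np.savez('s6.npz',p=p,d=d,W=cloud(d,c))
"
```

```text
t 11.8 p [576.6 150.9 265.3] yaw -8.9 down [ 0.0107 -0.003  -0.9999] F [ 0.5  0.1 -4.4] M [-0.01  0.    0.04] gap 26.8 q [ 0.13  0.18  1.34 -0.    1.62  0.28]
[[ 0.98789012  0.15168849  0.03261446  0.58628448]
 [-0.15480485  0.94952159  0.27284465  0.22092364]
 [ 0.01041926 -0.27458941  0.96150512  0.40842594]
 [ 0.          0.          0.          1.        ]]
```

View pics/w6.png

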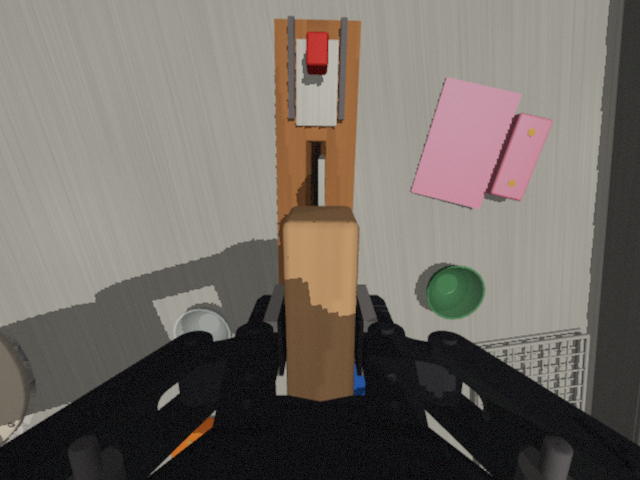

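View pics/s6.png

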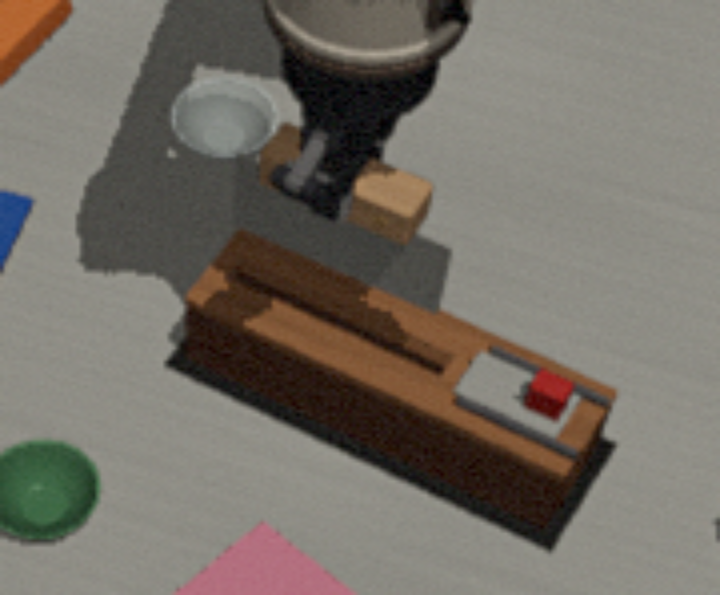

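The wrist view shows the blade shoulder at (321,155–205) above the slot (columns 309–327, far end at row 142), with the knob at (317,52). I'll compute the alignment from it.

```bash
python3 -c "
from h import *
f=np.load('w6.npz'); p,W,d=f['p'],f['W'],f['d']; hsv=cv2.cvtColor(p,cv2.COLOR_RGB2HSV);Z=W[...,2]
for r in (145,150,154,157,160,170,180,190,200):
  print(r,[(c,round(float(Z[r,c]*1000))) for c in range(300,336,2)])
print('W of slot edge row150', np.round(W[150,304]*1000,1),np.round(W[150,330]*1000,1))
box=np.zeros((480,640),bool); box[10:210,265:370]=1
m=box&(Z>.094)&(Z<.106); Q=W[m]; print('top',len(Q),np.median(Z[m]),rect(Q[:,:2]))
# edges by row of holder top
for lo,hi in((130,150),(160,205)):
  m=box&(Z>.094)&(Z<.106); 
  L=[];Rr=[]
  for r in range(lo,hi):
    cs=np.where(m[r])[0]; L.append(W[r,cs[0]]);Rr.append(W[r,cs[-1]])
  print(np.mean(L,0),np.mean(Rr,0),(np.mean(L,0)+np.mean(Rr,0))/2)
red=box&(hsv[...,1]>180)&((hsv[...,0]<6)|(hsv[...,0]>174))&(Z>.135); print('knob top',red.sum(),W[red].mean(0),rect(W[red][:,:2]))
bx=np.zeros((480,640),bool); bx[150:206,312:334]=1
m=bx&(Z>.17); Q=W[m]; print('blade',len(Q),np.percentile(Q,[1,50,99],axis=0))
M=R.from_rotvec(state()['ee_rot']).as_matrix(); T=(Q-state()['ee_pos'])@M; print('blade tool',np.percentile(T,[1,50,99],axis=0)*1000)
bx[:]=0; bx[200:400,270:370]=1
m=bx&(hsv[...,0]<22)&(hsv[...,1]>70)&(Z>.2);Q=W[m];T=(Q-state()['ee_pos'])@M; print('handle tool',np.percentile(T,[1,50,99],axis=0)*1000)
"
```

```text
145 [(300, 101), (302, 100), (304, 100), (306, 100), (308, 97), (310, 91), (312, 35), (314, 8), (316, 8), (318, 7), (320, 9), (322, 92), (324, 96), (326, 100), (328, 101), (330, 101), (332, 102), (334, 102)]
150 [(300, 101), (302, 100), (304, 101), (306, 99), (308, 96), (310, 90), (312, 30), (314, 6), (316, 7), (318, 8), (320, 8), (322, 92), (324, 94), (326, 99), (328, 101), (330, 100), (332, 101), (334, 100)]
154 [(300, 101), (302, 101), (304, 100), (306, 99), (308, 96), (310, 90), (312, 27), (314, 7), (316, 6), (318, 6), (320, 6), (322, 91), (324, 96), (326, 100), (328, 101), (330, 99), (332, 100), (334, 100)]
157 [(300, 100), (302, 102), (304, 101), (306, 98), (308, 95), (310, 92), (312, 24), (314, 7), (316, 7), (318, 7), (320, 237), (322, 236), (324, 236), (326, 100), (328, 101), (330, 99), (332, 101), (334, 101)]
160 [(300, 100), (302, 101), (304, 101), (306, 101), (308, 95), (310, 91), (312, 21), (314, 5), (316, 8), (318, 5), (320, 257), (322, 256), (324, 256), (326, 101), (328, 102), (330, 102), (332, 100), (334, 101)]
170 [(300, 102), (302, 100), (304, 100), (306, 100), (308, 95), (310, 91), (312, 13), (314, 6), (316, 8), (318, 7), (320, 255), (322, 256), (324, 256), (326, 100), (328, 100), (330, 101), (332, 100), (334, 102)]
180 [(300, 101), (302, 100), (304, 101), (306, 100), (308, 95), (310, 92), (312, 6), (314, 6), (316, 7), (318, 6), (320, 257), (322, 257), (324, 256), (326, 100), (328, 100), (330, 101), (332, 101), (334, 100)]Traceback (most recent call last):
  File "<string>", line 5, in <module>
    print(r,[(c,round(float(Z[r,c]*1000))) for c in range(300,336,2)])
                ~~~~~^^^^^^^^^^^^^^^^^^^^
ValueError: cannot convert float NaN to integer
```

```bash
python3 -c "
from h import *
f=np.load('w6.npz'); p,W,d=f['p'],f['W'],f['d']; hsv=cv2.cvtColor(p,cv2.COLOR_RGB2HSV);Z=W[...,2]
# slot center per row: between flare edges where Z<98.5
S=[]
for r in range(143,155):
  cs=[c for c in range(298,336) if Z[r,c]<.0975]; a,b=W[r,cs[0]-1],W[r,cs[-1]+1]; S.append((a+b)/2)
print('slot mid',np.mean(S,0)*1000, 'first/last',S[0][:2]*1000,S[-1][:2]*1000)
for r in range(134,144): print(r,round(float(Z[r,316]*1000)),np.round(W[r,316,:2]*1000,1),end=';')
box=np.zeros((480,640),bool); box[10:210,265:370]=1
m=box&(Z>.094)&(Z<.106); L=[];Rr=[]
for r in list(range(128,141))+list(range(25,35)):
    cs=np.where(m[r])[0]; L.append(W[r,cs[0]]);Rr.append(W[r,cs[-1]])
L=np.array(L);Rr=np.array(Rr); C=(L+Rr)/2
print('axis pts',C[:13].mean(0)*1000,C[13:].mean(0)*1000,np.linalg.norm((Rr-L)[:,:2],axis=1).mean()); dd=C[13:].mean(0)-C[:13].mean(0); print('yaw of y',np.degrees(np.arctan2(dd[1],dd[0])))
for E in(L,Rr):
  q=np.polyfit(E[:,1],E[:,0],1); print('edge yaw',np.degrees(np.arctan(q[0])))
red=box&(hsv[...,1]>180)&((hsv[...,0]<6)|(hsv[...,0]>174))&(Z>.135); print('knob top',red.sum(),W[red].mean(0),rect(W[red][:,:2]))
bx=np.zeros((480,640),bool); bx[150:206,312:334]=1
m=bx&(Z>.245); Q=W[m]; print('blade',len(Q),np.percentile(Q,[1,50,99],axis=0)*1000)
q=np.polyfit(Q[:,1],Q[:,0],1);print('blade yaw',np.degrees(np.arctan(q[0])))
s=state();M=R.from_rotvec(s['ee_rot']).as_matrix(); T=(Q-s['ee_pos'])@M; print('blade tool',np.percentile(T,[1,50,99],axis=0)*1000)
bx[:]=0; bx[200:400,270:370]=1
m=bx&(hsv[...,0]<22)&(hsv[...,1]>70)&(Z>.2);Q=W[m];T=(Q-s['ee_pos'])@M; print('handle tool',np.percentile(T,[1,50,99],axis=0)*1000)
"
```

```text
slot mid [585.72434027 219.89712847  98.77890534] first/last [586.53603621 224.52266339] [585.03966229 215.21365949]
134 101 [587.7 231.9];135 102 [587.6 231.1];136 101 [587.5 230.3];137 101 [587.3 229.5];138 101 [587.2 228.6];139 100 [587.1 227.8];140 98 [586.9 227.1];141 48 [586.9 227.1];142 8 [586.8 226.7];143 7 [586.6 225.6];axis pts [588.17369854 231.86770881 100.48334536] [601.81347009 311.09737524 100.53871894] 0.06897520283997385
yaw of y 80.23200149498302
edge yaw 9.790276572910118
edge yaw 9.751904806106989
knob top 694 [0.59713802 0.28756835 0.14029157] (array([597.4, 287.8]), array([21.4, 14.4]), 80.27)
blade 302 [[581.76181989 195.67400967 251.26756393]
 [586.20863511 205.42770357 256.24474873]
 [588.76126409 215.85356388 260.901333  ]]
blade yaw 8.704161046155098
blade tool [[  4.3283699   -1.97267808 -65.90428885]
 [  8.95332948   0.92572946 -55.16697873]
 [ 13.89703923   3.82787972 -45.64849395]]
handle tool [[-29.65031129 -13.09321767 -45.9137121 ]
 [-27.74718659   0.27582261 -15.37342954]
 [ -0.80512262  13.6999466   27.68789282]]
```

Emit:
{"op": "move_arm", "data": {
  "commands": [0,-2,-2,0.008,0.2,5,-2,-2,0.007,0.2,10,-0.3,-0.3,0,0.2,10,0,0,0,0.2,10,0,0,0,0.2,10,0,0,0,0.2,8,0,0,0,0.2,5,0,0,0,0.2,0,0,0,0,0.2,0,0,0,0,0.2]
}}

```text
time: 13.15
ee_pos: [0.5731, 0.1561, 0.2022]
ee_rot: [1.337, 1.114, -1.328]
wrist_force: [-0.1, 0.2, -4.5]
finger_gap: 0.0268
```

```bash
python3 -c "
from h import *
st()
c=camera_params('wrist'); p,d=capture('wrist'); cv2.imwrite('pics/w7.png',cv2.resize(p[100:260,220:420,::-1],None,fx=4,fy=3.75)); np.savez('w7.npz',p=p,d=d,W=cloud(d,c))
p,d=capture('scene'); cv2.imwrite('pics/s7.png',cv2.resize(p[210:380,270:450,::-1],None,fx=4,fy=3.5)); 
"
```

```text
t 13.15 p [573.1 156.1 202.2] yaw -9.81 down [ 0.0094 -0.0032 -1.    ] F [-0.1  0.2 -4.5] M [-0.02 -0.01  0.01] gap 26.8 q [ 0.14  0.2   1.44 -0.    1.49  0.31]
```

View pics/w7.png

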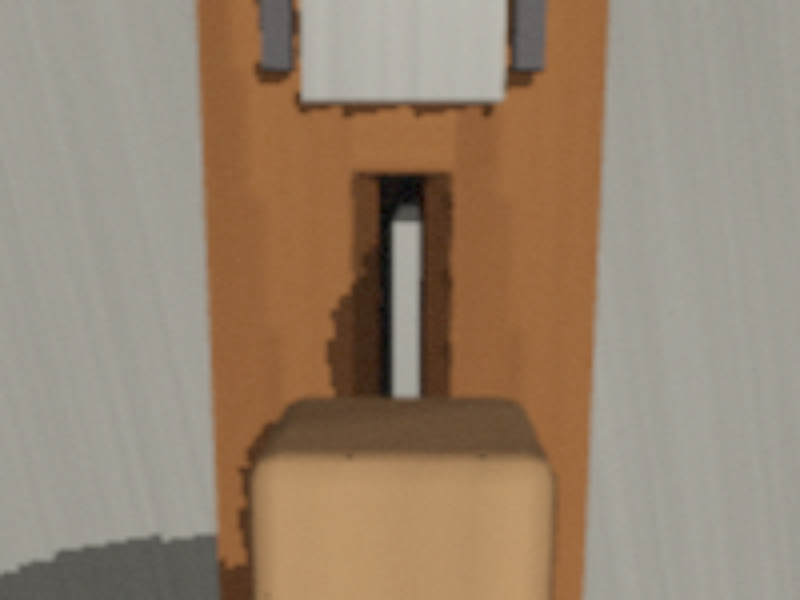

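View pics/s7.png

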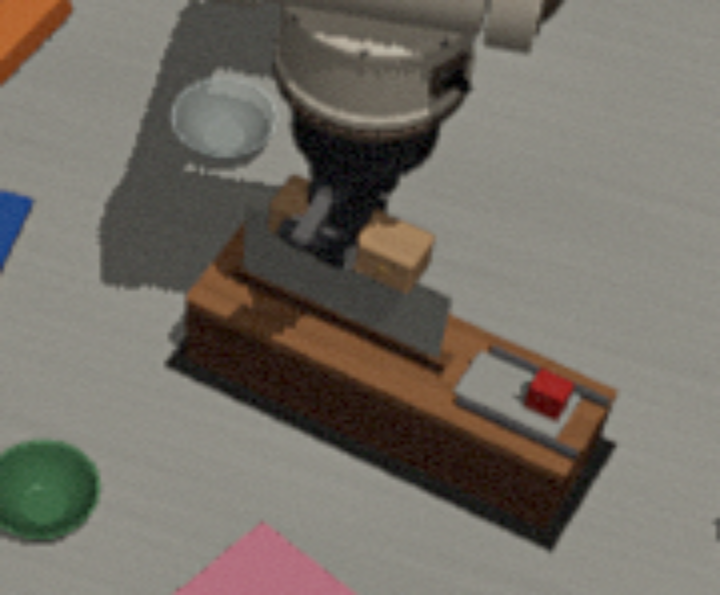

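The blade is centred over the slot: blade at crop column 405, slot centre at 401, keeper plate clear of the slot. Lowering slowly.

Emit:
{"op": "move_arm", "data": {
  "commands": [4,-0.3,0,0,0.2,5,-0.2,0,0,0.2,5,0,0,0,0.2,5,0,0,0,0.2,5,-0.1,0,0,0.2,6,0,0,0,0.2,6,-0.1,0,0,0.2,6,0,0,0,0.2,4,0,0,0,0.2,0,0,0,0,0.2]
}}

```text
time: 14.5
ee_pos: [0.5727, 0.1561, 0.1528]
ee_rot: [1.337, 1.114, -1.328]
wrist_force: [0.9, -0.3, -3.2]
finger_gap: 0.0272
```

```bash
python3 -c "
from h import *
st()
c=camera_params('wrist'); p,d=capture('wrist'); cv2.imwrite('pics/w8.png',cv2.resize(p[100:260,220:420,::-1],None,fx=4,fy=3.75))
"
```

```text
t 14.5 p [572.7 156.1 152.8] yaw -9.81 down [ 0.0092 -0.0033 -1.    ] F [ 0.9 -0.3 -3.2] M [0.07 0.02 0.02] gap 27.2 q [ 0.14  0.22  1.51 -0.    1.4   0.31]
```

View pics/w8.png

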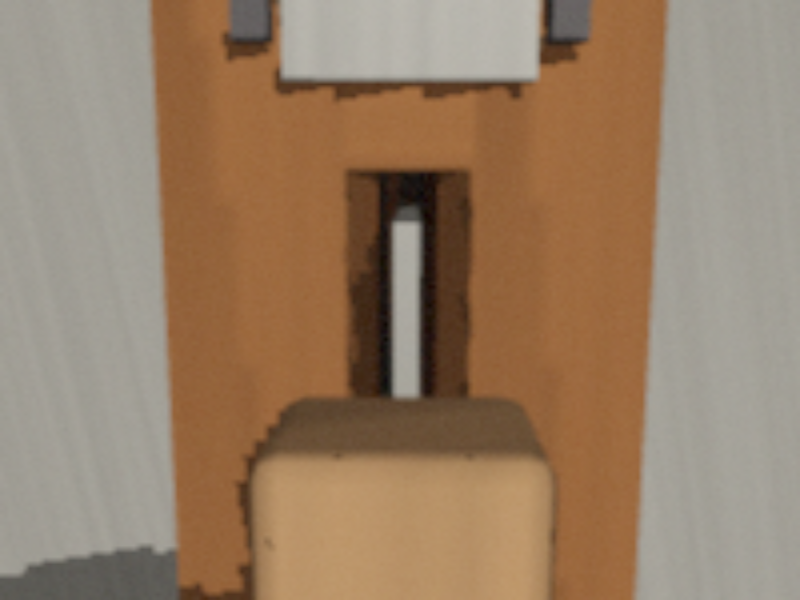

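The blade is centred inside the slot at (405,310) and the force is unchanged.

Emit:
{"op": "move_arm", "data": {
  "commands": [4,0,0,0,0.2,5,0.1,0,0,0.2,5,0,0,0,0.2,5,0,0,0,0.2,5,0,0,0,0.2,5,0,0,0,0.2,4,0,0,0,0.2,3,0,0,0,0.2,1,0,0,0,0.2,0,0,0,0,0.2]
}}

```text
time: 15.8
ee_pos: [0.5735, 0.156, 0.1136]
ee_rot: [1.337, 1.114, -1.328]
wrist_force: [-0.7, 0.0, -3.7]
finger_gap: 0.0271
```

```bash
python3 -c "
from h import *
st()
c=camera_params('wrist'); p,d=capture('wrist'); cv2.imwrite('pics/w9.png',cv2.resize(p[100:260,220:420,::-1],None,fx=4,fy=3.75)); W=cloud(d,c)
bx=np.zeros((480,640),bool); bx[155:205,316:326]=1
Q=W[bx];Q=Q[(Q[:,2]>.094)];print(len(Q),np.percentile(Q[:,2],[2,25,50,75,98]))
"
```

```text
t 15.8 p [573.5 156.  113.6] yaw -9.81 down [ 0.0099 -0.0031 -0.9999] F [-0.7  0.  -3.7] M [-0.01 -0.01  0.01] gap 27.1 q [ 0.14  0.25  1.56 -0.    1.32  0.31]
278 [0.10149505 0.10426169 0.10468746 0.10511814 0.10577525]
```

View pics/w9.png

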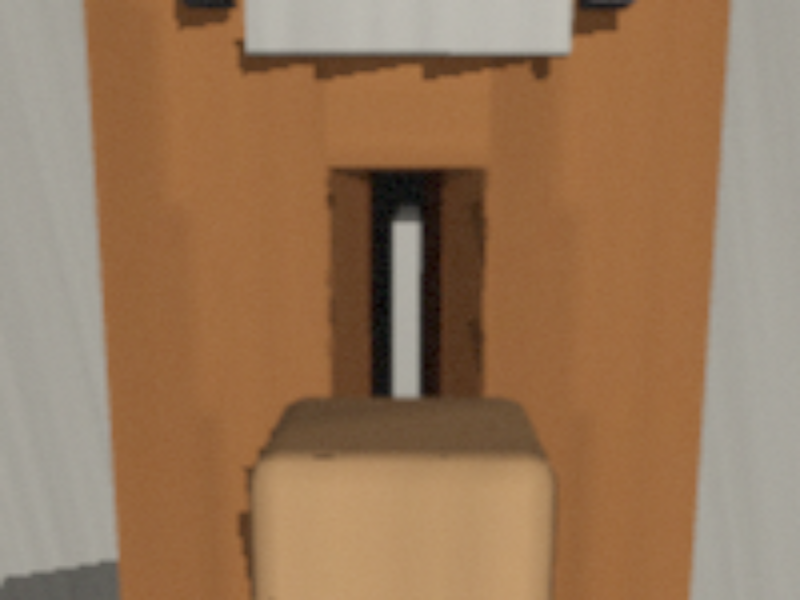

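Emit:
{"op": "move_arm", "data": {
  "commands": [1,0,0,0,0.2,1,0,0,0,0.2,0.8,0,0,0,0.2,0.7,0,0,0,0.2,0.5,0,0,0,0.2,0.5,0,0,0,0.2,0.5,0,0,0,0.2,0.4,0,0,0,0.2,0.4,0,0,0,0.2,0,0,0,0,0.2]
}}

```text
time: 17.1
ee_pos: [0.5738, 0.156, 0.109]
ee_rot: [1.338, 1.113, -1.326]
wrist_force: [-1.2, 0.3, -1.5]
finger_gap: 0.0268
```

```bash
python3 -c "
from h import *
st();st();st()"
```

```text
t 17.1 p [573.8 156.  109. ] yaw -9.8 down [ 0.0114 -0.003  -0.9999] F [-1.2  0.3 -1.5] M [-0.1   0.31  0.  ] gap 26.8 q [ 0.14  0.25  1.57 -0.    1.31  0.31]
t 17.1 p [573.8 156.  109. ] yaw -9.8 down [ 0.0114 -0.003  -0.9999] F [-1.2  0.3 -1.5] M [-0.1   0.31  0.  ] gap 26.8 q [ 0.14  0.25  1.57 -0.    1.31  0.31]
t 17.1 p [573.8 156.  109. ] yaw -9.8 down [ 0.0114 -0.003  -0.9999] F [-1.2  0.3 -1.5] M [-0.1   0.31  0.  ] gap 26.8 q [ 0.14  0.25  1.57 -0.    1.31  0.31]
```

Emit:
{"op": "move_arm", "data": {
  "commands": [0.4,0,0,0,0.2,0.4,0,0,0,0.2,0.4,0,0,0,0.2,0.4,0,0,0,0.2,0.4,0,0,0,0.2,0,0,0,0,0.2,0,0,0,0,0.2,0,0,0,0,0.2,0,0,0,0,0.2,0,0,0,0,0.2]
}}

```text
time: 18.35
ee_pos: [0.5738, 0.156, 0.109]
ee_rot: [1.339, 1.113, -1.325]
wrist_force: [-3.4, 1.0, 3.5]
finger_gap: 0.027
```

```bash
python3 -c "
from h import *
st()
c=camera_params('wrist'); p,d=capture('wrist'); cv2.imwrite('pics/w10.png',cv2.resize(p[100:260,220:420,::-1],None,fx=4,fy=3.75)); W=cloud(d,c)
bx=np.zeros((480,640),bool); bx[155:205,316:326]=1
Q=W[bx];Q=Q[(Q[:,2]>.09)];print(len(Q),np.percentile(Q[:,2],[2,25,50,75,98]))
bx[:]=0;bx[130:250,240:290]=1;Q=W[bx];print(np.percentile(Q[:,2],[25,50,75]))
"
```

```text
t 18.35 p [573.8 156.  109. ] yaw -9.8 down [ 0.0124 -0.0029 -0.9999] F [-3.4  1.   3.5] M [-0.12  0.66 -0.  ] gap 27.0 q [ 0.14  0.25  1.57 -0.    1.31  0.31]
282 [0.09628065 0.09948323 0.09989472 0.10029699 0.10122345]
[nan nan nan]
```

View pics/w10.png

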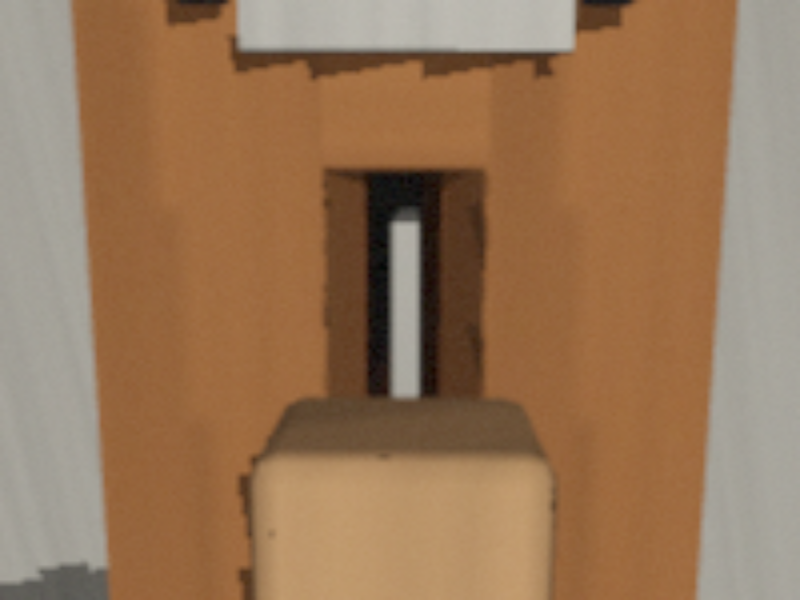

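The handle sits on the block: Fz has gone from −4 to +3.5 N with z stopped at 109 mm, and the shoulder is at 99.9 mm. Releasing.

Emit:
{"op": "move_arm", "data": {
  "commands": [0,0,0,0,0.34,0,0,0,0,0.38,0,0,0,0,0.45,0,0,0,0,0.55,0,0,0,0,0.6,0,0,0,0,0.6,-10,0,0,0,0.6,-20,0,0,0,0.6,-25,0,0,0,0.6,-25,0,0,0,0.6],
  "grip_force": 20
}}

```text
time: 19.65
ee_pos: [0.5726, 0.1562, 0.1915]
ee_rot: [1.338, 1.113, -1.326]
wrist_force: [-0.5, -0.8, 0.3]
finger_gap: 0.0514
```

```bash
python3 -c "
from h import *
st()
c=camera_params('wrist'); p,d=capture('wrist'); cv2.imwrite('pics/w11.png',p[:,:,::-1]); W=cloud(d,c);Z=W[...,2]; hsv=cv2.cvtColor(p,cv2.COLOR_RGB2HSV)
red=(hsv[...,1]>180)&((hsv[...,0]<6)|(hsv[...,0]>174))&(Z>.133)&(Z<.15); print('knob top',red.sum(),W[red].mean(0),rect(W[red][:,:2]))
wd=(hsv[...,0]<22)&(hsv[...,1]>70)&(Z>.125)&~red; wd[:200]=0; print('handle top z',np.nanmedian(Z[wd]),rect(W[wd][:,:2]))
"
```

```text
t 19.65 p [572.6 156.2 191.5] yaw -9.8 down [ 0.0113 -0.0031 -0.9999] F [-0.5 -0.8  0.3] M [-0.03  0.04  0.01] gap 51.4 q [ 0.14  0.2   1.46 -0.    1.47  0.31]
knob top 1320 [0.59695713 0.28583567 0.14012904] (array([597.1, 286.8]), array([19.8, 15.1]), 80.98)
handle top z 0.13672159590961674 (array([572.9, 163.5]), array([ 90.7, 106.8]), 41.1)
```

View pics/w11.png

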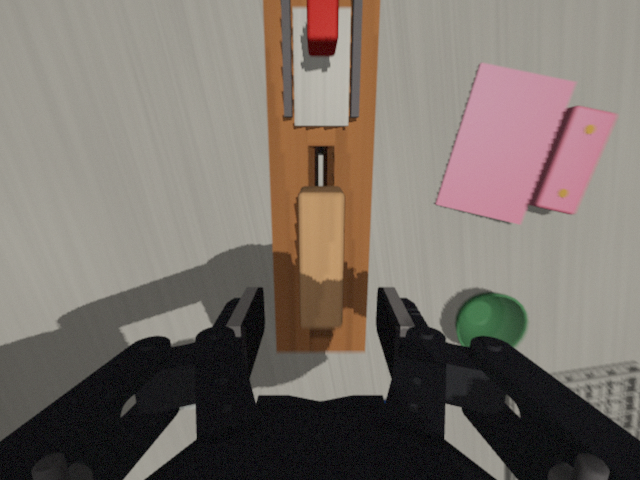

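The handle is seated (top at 136.7 mm) at about (321,255), and the gripper is clear. Now over the knob.

Emit:
{"op": "move_arm", "data": {
  "commands": [0,0.4,-20,0,0.6,0,0.4,-30,0,0.6,0,0.4,-30,0,0.6,0,0.4,-28,0,0.6,0,0.4,-15,0,0.6,0,0,-5,0,0.6,5,0,0,0,0.6,15,0,0,0,0.6,12,0,0,0,0.6,0,0,0,0,0.6]
}}

```text
time: 20.95
ee_pos: [0.5982, 0.2878, 0.1611]
ee_rot: [1.341, 1.11, -1.324]
wrist_force: [0.1, -0.4, -0.1]
finger_gap: 0.0509
```

```bash
python3 -c "
from h import *
st();plan([(597.3,287.5,116,-9.8,1)])
p,d=capture('scene'); cv2.imwrite('pics/s12.png',cv2.resize(p[210:380,270:450,::-1],None,fx=4,fy=3.5))
p,d=capture('wrist'); cv2.imwrite('pics/w12.png',p[:,:,::-1])"
```

```text
t 20.95 p [598.2 287.8 161.1] yaw -9.89 down [ 0.0152 -0.0028 -0.9999] F [ 0.1 -0.4 -0.1] M [ 0.02  0.02 -0.04] gap 50.9 q [ 0.34  0.36  1.32 -0.01  1.45  0.51]
[np.float64(45.1), np.float64(-0.8), np.float64(0.5), np.float64(-0.0016)]
```

View pics/s12.png

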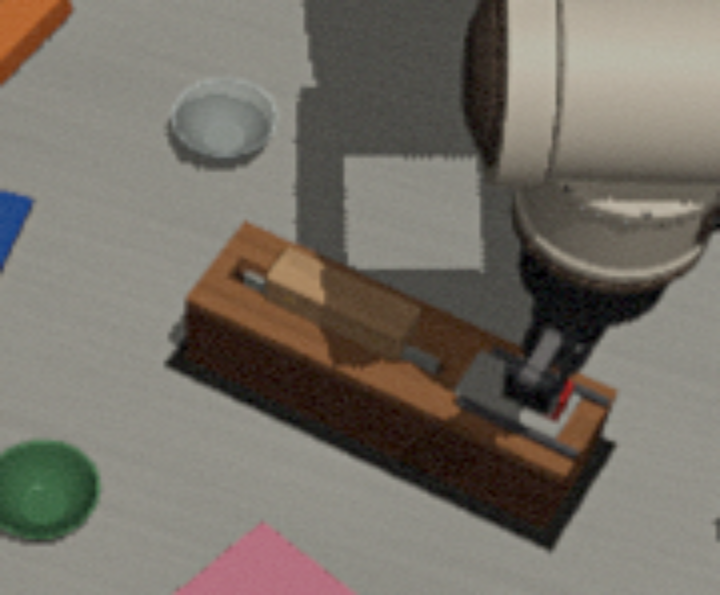

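View pics/w12.png

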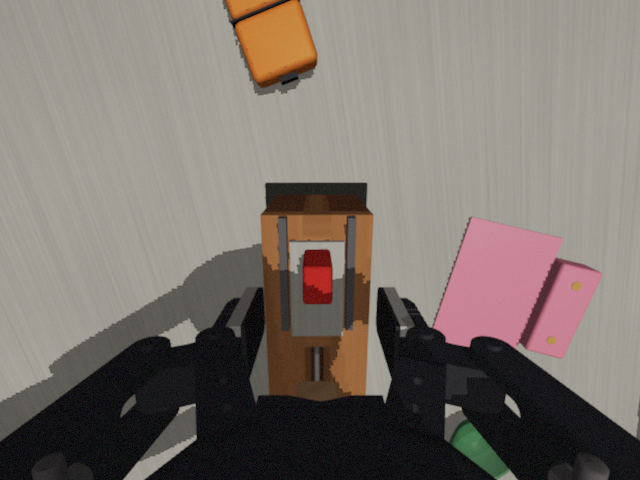

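Emit:
{"op": "move_arm", "data": {
  "commands": [8,-0.5,0.5,0,0.6,10,-0.5,0,0,0.6,10,-0.3,0,0,0.6,9,0,0,0,0.6,6,0,0,0,0.5,0,0,0,0,0.4,0,0,0,0,0.3,0,0,0,0,0.1,0,0,0,0,0.1,0,0,0,0,0.1],
  "grip_force": 25
}}

```text
time: 22.3
ee_pos: [0.5974, 0.288, 0.1171]
ee_rot: [1.342, 1.11, -1.323]
wrist_force: [0.1, 0.1, -2.7]
finger_gap: 0.0156
```

```bash
python3 -c "
from h import *
st()
p,d=capture('wrist'); cv2.imwrite('pics/w13.png',p[:,:,::-1])"
```

```text
t 22.3 p [597.4 288.  117.1] yaw -9.87 down [ 0.016  -0.0019 -0.9999] F [ 0.1  0.1 -2.7] M [0.05 0.17 0.01] gap 15.6 q [ 0.34  0.38  1.38 -0.01  1.36  0.51]
```

View pics/w13.png

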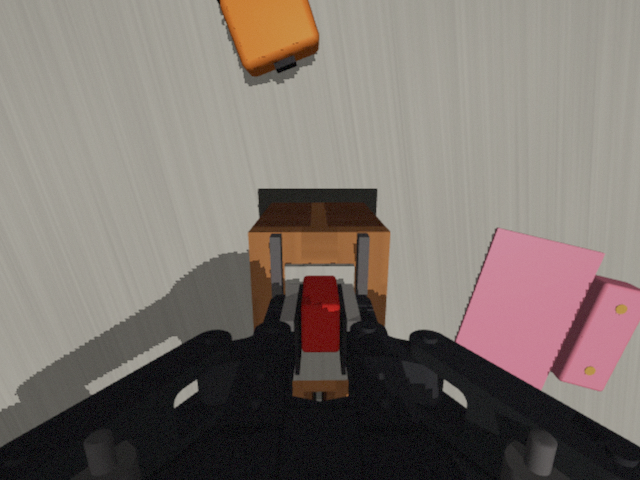

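The knob is gripped at (320,315), gap 15.6 mm. Sliding the keeper along tool +z (holder −y).

Emit:
{"op": "move_arm", "data": {
  "commands": [0,0,3,0,0.1,0,0,4,0,0.1,0,0,4,0,0.1,0,0,4,0,0.1,0,0,4,0,0.1,0,0,3,0,0.1,0,0,2,0,0.1,0,0,1,0,0.1,0,0,0,0,0.1,0,0,0,0,0.1]
}}

```text
time: 23.6
ee_pos: [0.5928, 0.2616, 0.1171]
ee_rot: [1.342, 1.111, -1.323]
wrist_force: [0.5, 1.3, -1.6]
finger_gap: 0.0155
```

```bash
python3 -c "
from h import *
st()
p,d=capture('wrist'); cv2.imwrite('pics/w14.png',p[:,:,::-1])"
```

```text
t 23.6 p [592.8 261.6 117.1] yaw -9.88 down [ 0.016  -0.0016 -0.9999] F [ 0.5  1.3 -1.6] M [0.21 0.25 0.01] gap 15.5 q [ 0.3   0.35  1.42 -0.01  1.35  0.47]
```

View pics/w14.png

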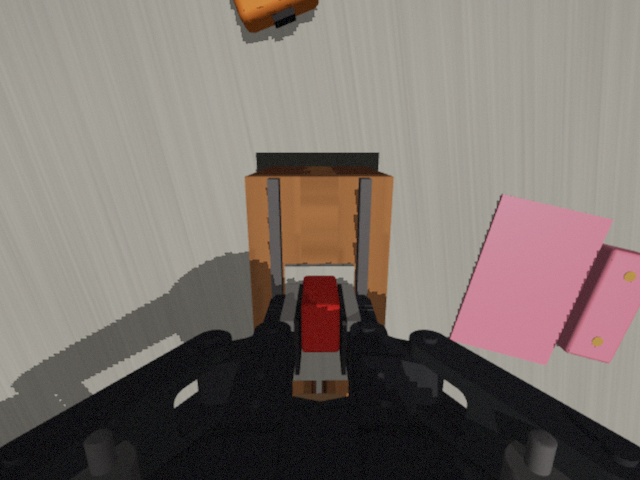

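Emit:
{"op": "move_arm", "data": {
  "commands": [0,0,1,0,0.1,0,0,1,0,0.1,0,0,1,0,0.1,0,0,1,0,0.1,0,0,1,0,0.1,0,0,1,0,0.1,0,0,1,0,0.1,0,0,1,0,0.1,0,0,0.5,0,0.1,0,0,0,0,0.1]
}}

```text
time: 24.9
ee_pos: [0.592, 0.2572, 0.1171]
ee_rot: [1.349, 1.116, -1.316]
wrist_force: [0.4, 1.6, -3.4]
finger_gap: 0.0154
```

```bash
python3 -c "
from h import *
st()"
```

```text
t 24.9 p [592.  257.2 117.1] yaw -9.78 down [ 0.0193  0.0063 -0.9998] F [ 0.4  1.6 -3.4] M [-0.02  0.27 -0.01] gap 15.4 q [0.29 0.34 1.44 0.   1.34 0.46]
```

The keeper stalled after about 31 mm, with the knob at about 102 mm from the mouth (103 expected at the stop). One last light nudge, then release and rise.

Emit:
{"op": "move_arm", "data": {
  "commands": [0,0,1.5,0,0.1,0,0,1.5,0,0.1,0,0,0,0,0.2,0,0,0,0,0.35,0,0,0,0,0.5,0,0,0,0,0.6,-10,0,0,0,0.6,-20,0,0,0,0.6,-30,0,0,0,0.6,-30,0,-10,0,0.6]
}}

```text
time: 26.15
ee_pos: [0.5913, 0.2644, 0.2107]
ee_rot: [1.351, 1.118, -1.314]
wrist_force: [0.8, 1.1, 0.2]
finger_gap: 0.0513
```

Emit:
{"op": "move_arm", "data": {
  "commands": [-20,0,-30,0,0.6,-10,0,-30,0,0.6,0,0,-30,0,0.6,0,0,-20,0,0.6,0,0,-5,0,0.6,0,0,0,0,0.6,0,0,0,0,0.6,0,0,0,0,0.6,0,0,0,0,0.6,0,0,0,0,0.6]
}}

```text
time: 27.4
ee_pos: [0.6115, 0.3783, 0.2521]
ee_rot: [1.359, 1.113, -1.308]
wrist_force: [-0.4, -0.9, 0.2]
finger_gap: 0.0513
```

```bash
python3 -c "
from h import *
st()
p,d=capture('scene'); cv2.imwrite('pics/s15.png',p[:,:,::-1]);cv2.imwrite('pics/s15c.png',cv2.resize(p[230:380,290:450,::-1],None,fx=4.8,fy=4))
W=cloud(d,camera_params('scene'));Z=W[...,2]; hsv=cv2.cvtColor(p,cv2.COLOR_RGB2HSV)
red=(hsv[...,1]>180)&((hsv[...,0]<6)|(hsv[...,0]>174))&(Z>.12)&(Z<.15);red[:,:300]=0; red[:,450:]=0;print('scene knob',red.sum(),W[red].mean(0))
c=camera_params('wrist');p,d=capture('wrist'); cv2.imwrite('pics/w15.png',p[:,:,::-1])
W=cloud(d,c);Z=W[...,2]; hsv=cv2.cvtColor(p,cv2.COLOR_RGB2HSV)
red=(hsv[...,1]>180)&((hsv[...,0]<6)|(hsv[...,0]>174))&(Z>.133)&(Z<.15);print('wrist knob',red.sum(),rect(W[red][:,:2]) if red.sum() else 0)
"
```

```text
t 27.4 p [611.5 378.3 252.1] yaw -9.95 down [ 0.028   0.0121 -0.9995] F [-0.4 -0.9  0.2] M [0.   0.03 0.01] gap 51.3 q [ 0.45  0.43  1.03 -0.    1.64  0.62]
scene knob 89 [0.59078986 0.25338796 0.13734634]
wrist knob 400 (array([591.7, 258.4]), array([22.2, 14.3]), 79.57)
```

View pics/s15c.png

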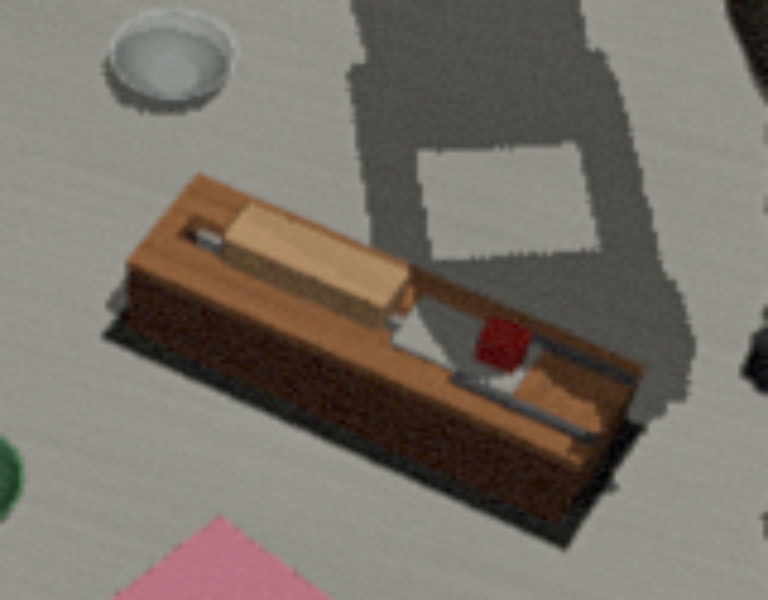

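View pics/s15.png

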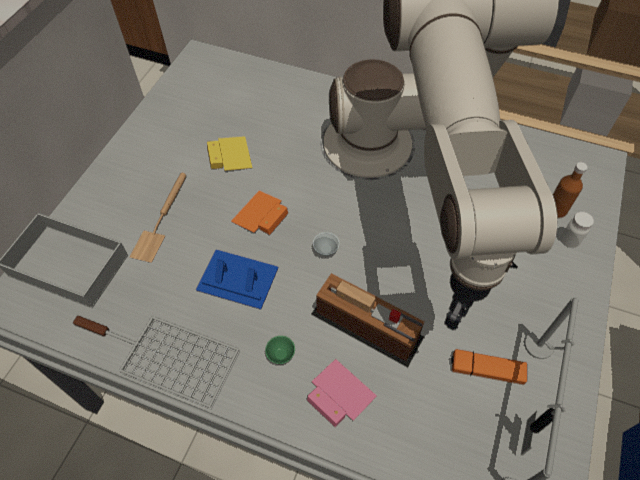

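View pics/w15.png

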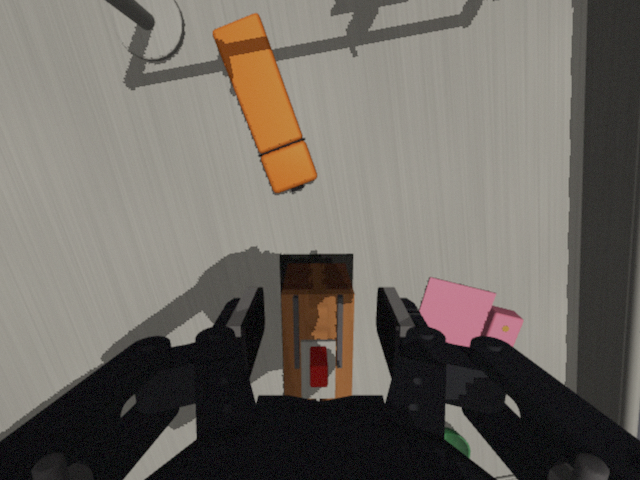

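```bash
python3 -c "
from h import *
def ana(W,p):
  Z=W[...,2]; hsv=cv2.cvtColor(p,cv2.COLOR_RGB2HSV)
  red=(hsv[...,1]>180)&((hsv[...,0]<6)|(hsv[...,0]>174))&(Z>.136)&(Z<.145)
  u=np.array([.1697,.9855]); k=W[red][:,:2]@u; k=(np.percentile(k,1)+np.percentile(k,99))/2
  m=(Z>.096)&(Z<.105)&(hsv[...,0]<22)&(hsv[...,1]>70)
  Q=W[m][:,:2]; c=np.array([581.5,193.7])/1000; x=(Q-c)@np.array([.9855,-.1697]); y=Q@u
  e=y[(abs(x)<.03)&((Q-c)@u>.08)]; e=np.percentile(e,99.5)
  return k*1000,e*1000,(e-k)*1000
f=np.load('w6.npz'); print('before',ana(f['W'],f['p']))
c=camera_params('wrist');p,d=capture('wrist'); print('after',ana(cloud(d,c),p))
"
```

```text
before (np.float64(384.9534424319117), np.float64(415.8057826282858), np.float64(30.85234019637406))
after (np.float64(355.12207941472207), np.float64(416.7126690553872), np.float64(61.59058964066516))
```

```bash
python3 -c "
from h import *
st();print(finish_job())"
```

```text
t 27.55 p [611.5 378.5 252. ] yaw -9.94 down [ 0.0278  0.0121 -0.9995] F [-0.3 -0.4 -1. ] M [ 0.03 -0.01 -0.05] gap 51.0 q [ 0.45  0.43  1.03 -0.    1.64  0.62]
the job is handed in; nothing more can be done
None
```

The scraper is home in the holder and the keeper is slid across. I handed the job in at 27.6 s with the gripper clear.

- **Scraper:** I tipped it upright against the rest's lip with the half-open jaws, gripped the handle and carried it to the holder. I lowered it slowly until it rested on the block: the vertical force went from −4 to +3.5 N and it stopped moving down. After release the handle top measured 136.7 mm (136 nominal).
- **Keeper:** It was already about 9–10 mm across at the start. I gripped the knob and slid it about 30 mm to a stop. The knob then measured 61.6 mm from the block's end, against 62 mm for fully across. The last scene picture shows the steel tongue over the blade shoulder beside the handle.
- **Checks that disagreed:** The scene camera's knob readings suggested a slide of about 35 mm, while the wrist camera and the arm's travel gave 30–31 mm. I trusted the latter, because the scene readings came from few pixels in shadow. I did not read the force while the keeper was against its stop; the stop is inferred from the travel ending and the tool starting to tilt.
- **Other objects:** I never touched the bowls, spatula or case, and they look unmoved in the final picture.

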